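Tidy the stray beeswax candles back into the sales tray

ROBOT

A 7-joint arm with a two-finger parallel gripper is mounted at the origin on the work surface. World frame = base frame: x ahead of the robot, y to its left, z up, the work surface at z = 0. Lengths are in mm, angles in rad, forces in N, time in s.
With the tool pointing down it reaches from about 400 to 875 mm from the base axis. Payload 4.4 kg.
Tool frame: the origin (TCP) lies midway between the tips of the shut fingers; the grasp point (between the pads) lies 19 mm behind it; z points along the fingers, y is the line along which they close (so a half turn about z gives the same grasp; the last joint's range is limited). The gripper opens to 85 mm and grips with 20 to 120 N. Pads are 22 mm wide; open, the fingers measure 114 mm over their backs; the gripper's body (76 mm by 85 mm) begins 54 mm behind the grasp point. The pads swing forward as they close: fully open they stand 13 mm farther back than shut.
Start: joints at [-0.066, 0.628, 0.038, 1.517, -0.027, 0.996, -0.02], TCP at [650.014, 0.027, 231.313] pointing down, gripper open.
Joint ranges: [-3.06, 3.06], [-0.37, 2.12], [-1.25, 1.32], [0.18, 2.47], [-1.1, 4.24], [0.23, 1.98], [-2.94, 2.94]. Speed limits (rad/s): [2.57, 2.57, 3.14, 3.14, 3.14, 3.14, 3.14].

INTERFACE

Orientations are given as [roll, pitch, yaw] about the fixed x, y, z axes, in that order (R = Rz(yaw) Ry(pitch) Rx(roll)).
In Python, from cell import monitor, cams, ctrl gives the robot as it stands.
- The arm moves only by the tool drive_tool, never from a script. Its argument "motion" is a list of rows, each an object with "fingers": the opening, from 0 (shut) to 1 (fully open); "linear": the shift along the tool's x, y, z in m, a list of three; "twist": the turn about the tool's z in rad. In form: [{"fingers": fingers, "linear": [x, y, z], "twist": twist}, ...]. A call has 1 to 5 rows; each row shifts and turns the commanded pose from where the row before left it, along the tool's axes as they then stand; what a row does not reach is not made up. A row lasts 1/12 s, in which the tool goes at most 41.7 mm and 7.16 degrees, less where a joint would pass 70% of its speed; a pose out of reach is approached as far as the arm can. A call with a gripper value outside its range is refused whole. The fingers move at their own pace and stop on an object; the grip force is fixed at half the most. Time passes only in rows, so rows that do not move let the fingers close. It gives the time, the measured TCP pose, the force, the opening and the grip force at its end, in the units of the state.
- monitor.read_state(): the state, without advancing time (a new reading comes with each control period).
- cams.get_image(name): name is "scene" or "side" or "wrist"; returns a dict with "color" (384x512x3 uint8, blue, green, red), "K" (3x3 intrinsics, pixels), "R" (3x3) and "t" (3): a world point X has camera coordinates R X + t. Camera axes: x right, y down, z forward; pixel columns grow to the right and rows downward; lengths in mm; the calibration is good to about 2 mm. A picture is of the moment at which its call begins. There is no depth.
- ctrl.finish_job(): hands the job in; it is judged then, once.
The state is a dict: "clock": time; "qpos": joint angles; "qd": joint speeds; "tau": joint torques, N m; "eef_pos": TCP position; "tool_rot": TCP orientation; "force": force on the tool from outside, world axes, zero at the start; "torque": the same for the moment, N m; "width": finger opening in mm; "gripper_force": force on a finger pad.
Only numpy, scipy, OpenCV 4.12 (cv2) and the standard library are available. Lean on these libraries where they do the work, as an engineer would, in place of code of your own. Each camera call takes 0.05 s, during which the arm holds its last target. There are 200 camera calls.

TASK

Customers have left four golden beeswax candles about the table: a large and a small pine cone, a fir tree and a pillar. Stand each one back upright in the sales tray, in the lane that already holds a candle of its kind (both cones in the pine-cone lane), without disturbing the candles that are already there. Leave the brown natural pine cone and the red pillar candle where they stand; they are not for this tray.

Things in the scene. Friction and masses are not known exactly. Their poses are not given: they have to be found in the camera images.
- tray: dark wooden tray, fixed, 232 (x) x 268 (y) mm. Origin: centre of underside. Floor 8 mm thick, rim 25 mm high, two 18 mm high dividers along x make three lanes 220 x 82 mm, centre lines y = 87, 0, -87 mm. One candle stands in each at x = +75 mm, kinds vary; the -x side is free. Unlisted: 14 mm high tealights among the strays, 136 mm honey bottles at x 0.70 to 0.75, wares beyond
- cone_in_tray: already in the tray, must stay: golden beeswax pine-cone candle, egg-shaped with overlapping scales and a thin white wick on top; 94 mm tall without the wick, greatest diameter 54 mm between 28 and 43 mm above its foot, foot 38 mm across; round in plan. Origin: centre of its underside, z up
- fir_in_tray: already in the tray, must stay: golden beeswax fir-tree candle, round in plan, 108 mm tall without the wick: stem 42 mm across up to 16 mm, then tapering tiers, the lowest 53 mm across at 19 to 26 mm above the foot, second 47 mm at 47 to 54, third 36 mm at 71 to 78. Origin: centre of its underside, z up
- pillar_in_tray: already in the tray, must stay: golden beeswax pillar candle: plain upright cylinder 50 mm across and 82 mm tall with a raised band near each end and a thin white wick. Origin: centre of its underside, z up
- cone_large: stray, on the open table: large golden beeswax pine-cone candle, egg-shaped with overlapping scales and a thin white wick on top; 94 mm tall without the wick, greatest diameter 54 mm between 28 and 43 mm above its foot, foot 38 mm across; round in plan. Origin: centre of its underside, z up. About 130 g
- cone_small: stray, on the open table: small golden beeswax pine-cone candle, egg-shaped with overlapping scales and a thin white wick on top; 74 mm tall without the wick, greatest diameter 44 mm between 22 and 34 mm above its foot, foot 31 mm across; round in plan. Origin: centre of its underside, z up. About 70 g
- fir: stray, on the open table: golden beeswax fir-tree candle, round in plan, 108 mm tall without the wick: stem 42 mm across up to 16 mm, then tapering tiers, the lowest 53 mm across at 19 to 26 mm above the foot, second 47 mm at 47 to 54, third 36 mm at 71 to 78. Origin: centre of its underside, z up. About 100 g
- pillar: stray, on the open table: golden beeswax pillar candle: plain upright cylinder 50 mm across and 82 mm tall with a raised band near each end and a thin white wick. Origin: centre of its underside, z up. About 150 g
- brown_cone: look-alike to leave alone: dark brown natural pine cone without a wick, standing on the open table, 86 mm tall, 54 mm across, origin at the centre of its underside, z up
- red_pillar: look-alike to leave alone, standing on the open table: dark red pillar candle: plain upright cylinder 50 mm across and 82 mm tall with a raised band near each end and a thin white wick. Origin: centre of its underside, z up
Mind the look-alikes: they are no part of the job. Leave any turquoise look-alike of the fir_in_tray alone.

How it is judged (in metres and radians):
At the end, for the whole second after the job is handed in: All four strays stand upright (0.1 rad), at rest on the tray floor, within 20 mm of the centre line of the lane with the ready candle of their kind and 95 mm of the tray middle along it; the three ready candles and both look-alikes stand upright within 25 mm of where they were (((y of cone_large in the frame of tray between 0.067 and 0.107 m and y of cone_in_tray in the frame of tray between 0.062 and 0.112 m) or (y of cone_large in the frame of tray between -0.02 and 0.02 m and y of cone_in_tray in the frame of tray between -0.025 and 0.025 m) or (y of cone_large in the frame of tray between -0.107 and -0.067 m and y of cone_in_tray in the frame of tray between -0.112 and -0.062 m)) and x of cone_large in the frame of tray between -0.095 and 0.095 m and z of cone_large in the frame of tray between 0.004 and 0.012 m and angle between each of cone_large, cone_small, fir, pillar, cone_in_tray, fir_in_tray, pillar_in_tray, brown_cone, red_pillar's own z axis and vertical below 0.1 rad and linear speed of each of cone_large, cone_small, fir, pillar below 0.02 m/s and angular speed of each of cone_large, cone_small, fir, pillar below 0.2 rad/s and ((y of cone_small in the frame of tray between 0.067 and 0.107 m and y of cone_in_tray in the frame of tray between 0.062 and 0.112 m) or (y of cone_small in the frame of tray between -0.02 and 0.02 m and y of cone_in_tray in the frame of tray between -0.025 and 0.025 m) or (y of cone_small in the frame of tray between -0.107 and -0.067 m and y of cone_in_tray in the frame of tray between -0.112 and -0.062 m)) and x of cone_small in the frame of tray between -0.095 and 0.095 m and z of cone_small in the frame of tray between 0.004 and 0.012 m and ((y of fir in the frame of tray between 0.067 and 0.107 m and y of fir_in_tray in the frame of tray between 0.062 and 0.112 m) or (y of fir in the frame of tray between -0.02 and 0.02 m and y of fir_in_tray in the frame of tray between -0.025 and 0.025 m) or (y of fir in the frame of tray between -0.107 and -0.067 m and y of fir_in_tray in the frame of tray between -0.112 and -0.062 m)) and x of fir in the frame of tray between -0.095 and 0.095 m and z of fir in the frame of tray between 0.004 and 0.012 m and ((y of pillar in the frame of tray between 0.067 and 0.107 m and y of pillar_in_tray in the frame of tray between 0.062 and 0.112 m) or (y of pillar in the frame of tray between -0.02 and 0.02 m and y of pillar_in_tray in the frame of tray between -0.025 and 0.025 m) or (y of pillar in the frame of tray between -0.107 and -0.067 m and y of pillar_in_tray in the frame of tray between -0.112 and -0.062 m)) and x of pillar in the frame of tray between -0.095 and 0.095 m and z of pillar in the frame of tray between 0.004 and 0.012 m and distance of each of cone_in_tray, fir_in_tray, pillar_in_tray, brown_cone, red_pillar from where it was at the start of the episode below 0.025 m); the robot touches nothing.
It fails at once if the cone candle in the tray was moved or knocked over (distance of cone_in_tray from where it was at the start of the episode above 0.03 m or angle between cone_in_tray's own z axis and vertical above 0.5 rad).
It fails at once if the fir candle in the tray was moved or knocked over (distance of fir_in_tray from where it was at the start of the episode above 0.03 m or angle between fir_in_tray's own z axis and vertical above 0.5 rad).
It fails at once if the pillar candle in the tray was moved or knocked over (distance of pillar_in_tray from where it was at the start of the episode above 0.03 m or angle between pillar_in_tray's own z axis and vertical above 0.5 rad).
It fails at once if the brown natural pine cone was moved or knocked over (distance of brown_cone from where it was at the start of the episode above 0.03 m or angle between brown_cone's own z axis and vertical above 0.5 rad).
It fails at once if the red pillar candle was moved or knocked over (distance of red_pillar from where it was at the start of the episode above 0.03 m or angle between red_pillar's own z axis and vertical above 0.5 rad).
It also fails if it takes over 115 s, if anything falls off the work surface, if the arm or the gripper's body presses on something with over 40 N, if the wrist force passes 120 N, or if a joint passes its speed limit or range.

## Working session

There is one attempt and no reset: what is moved stays moved. The work goes in short steps, Python scripts to look and compute and a tool call to move; the robot and the scene stay as the last step left them, time stands still between calls to the robot, and variables do not carry over. Pictures are saved under pics/ and viewed, at most 14 in all, crops included, and the job is handed in when it is done.

Besides the shell and the picture viewer there is one more tool, called after "Request:" in YAML: its name, and indented under it one key for each argument. drive_tool: Moves the arm, as the interface text tells. Its arguments: {"type":"object","properties":{"motion":{"type":"array"}},"required":["motion"]}

```bash
ls; mkdir -p pics; python3 - <<'E'
from cell import monitor, cams
import cv2,numpy as np
s=monitor.read_state(); print({k:np.round(v,3).tolist() for k,v in s.items()})
for n in("scene","side","wrist"):
    d=cams.get_image(n); cv2.imwrite(f"pics/{n}0.png",d["color"]); np.savez(f"pics/{n}0.npz",**d); print(n,np.round(d["K"],1).tolist(),np.round(d["R"],3).tolist(),np.round(d["t"],1).tolist())
E
```

```text
pics
{'clock': 0.0, 'qpos': [-0.066, 0.629, 0.038, 1.518, -0.027, 0.996, -0.02], 'qd': [-0.002, 0.001, -0.001, -0.001, -0.0, -0.002, 0.001], 'tau': [-0.001, -56.341, 1.226, -19.345, 0.011, 0.011, -0.0], 'eef_pos': [649.366, 0.044, 230.377], 'tool_rot': [-3.14, 0.0, 1.571], 'force': [-0.539, -0.633, 0.549], 'torque': [-0.015, -0.013, 0.008], 'gripper_force': 0.0, 'width': 85.601}
scene [[384.6, 0.0, 257.8], [0.0, 384.6, 187.0], [0.0, 0.0, 1.0]] [[0.704, 0.71, -0.008], [0.511, -0.515, -0.688], [-0.492, 0.48, -0.726]] [-404.4, -240.3, 1440.7]
side [[407.7, 0.0, 253.8], [0.0, 407.7, 198.8], [0.0, 0.0, 1.0]] [[0.71, -0.703, -0.025], [-0.378, -0.352, -0.856], [0.594, 0.618, -0.516]] [-411.8, 232.4, 843.0]
wrist [[341.5, 0.0, 254.5], [0.0, 341.5, 195.1], [0.0, 0.0, 1.0]] [[1.0, 0.001, -0.001], [0.001, -0.948, 0.318], [-0.001, -0.318, -0.948]] [-650.8, -40.6, 382.1]
```

```bash
python3 - <<'E'
import cv2
for n in("scene","side"):
    i=cv2.imread(f"pics/{n}0.png"); cv2.imwrite(f"pics/{n}0b.png",cv2.resize(i,(800,600),interpolation=cv2.INTER_CUBIC))
E
```

```text
(no output)
```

View pics/scene0b.png

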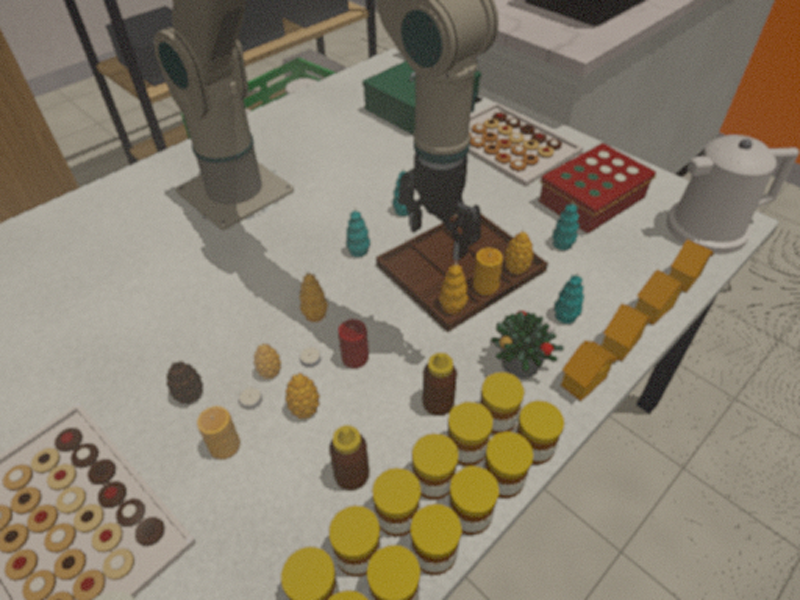

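View pics/side0b.png

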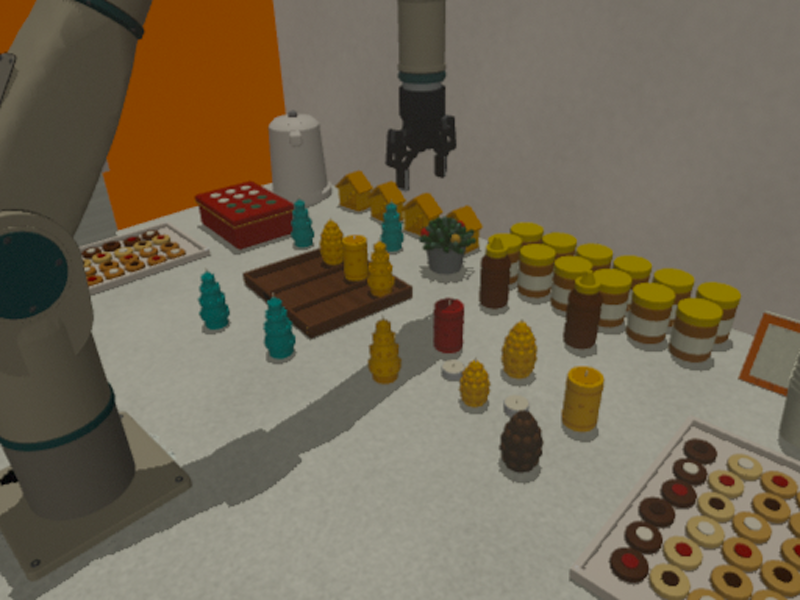

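View pics/wrist0.png

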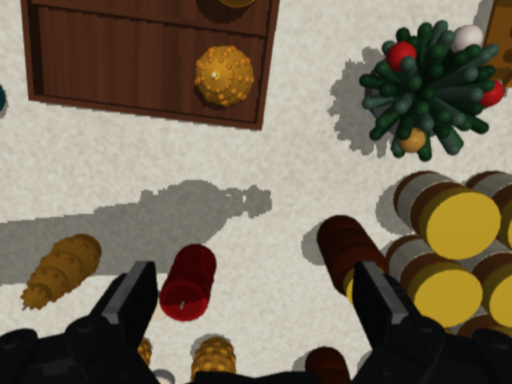

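```bash
cat > fit.py <<'E'
import cv2,numpy as np
from scipy.optimize import least_squares
prof={'coneL':[(0,38),(28,54),(43,54),(70,42),(94,14)],'coneS':[(0,31),(22,44),(34,44),(55,34),(74,11)],
'fir':[(0,42),(16,42),(19,53),(26,53),(47,47),(54,47),(71,36),(78,36),(108,10)],'pil':[(0,50),(82,50)],'brown':[(0,36),(26,54),(40,54),(64,42),(86,14)],'tea':[(0,38),(14,38)]}
a=np.linspace(0,2*np.pi,40)
def proj(d,P): 
    q=(P@d['R'].T+d['t'])@d['K'].T; return q[:,:2]/q[:,2:]
def sil(d,kind,x,y,z0):
    P=np.array([(x+w/2*np.cos(t),y+w/2*np.sin(t),z0+h) for h,w in prof[kind] for t in a])
    return proj(d,P)
def mask(img,col):
    h,s,v=cv2.split(cv2.cvtColor(cv2.GaussianBlur(img,(0,0),.6),cv2.COLOR_BGR2HSV)); h=h.astype(int)
    if col=='gold': m=(h>8)&(h<32)&(s>110)&(v>60)
    if col=='red': m=((h<8)|(h>172))&(s>110)
    if col=='brown': m=(v<75)
    return m.astype(np.uint8)
def bbox(img,col,seed):
    n,l,st,c=cv2.connectedComponentsWithStats(mask(img,col),connectivity=4)
    k=min((i for i in range(1,n) if st[i,4]>40),key=lambda i:np.hypot(*(c[i]-seed)))
    s=st[k]; return np.array([s[0],s[0]+s[2],s[1],s[1]+s[3]],float)-.5
def fit(kind,boxes,z0=0,x0=(550,0),use=(0,1,2,3)):
    def f(p):
        r=[]
        for d,b in boxes:
            q=sil(d,kind,*p,z0); m=np.array([q[:,0].min(),q[:,0].max(),q[:,1].min(),q[:,1].max()]); r+=list((m-b)[list(use)])
        return r
    s=least_squares(f,x0,loss='soft_l1'); return s.x,np.round(s.fun,1)
E
python3 - <<'E'
from fit import *
S=dict(np.load('pics/scene0.npz'));D=dict(np.load('pics/side0.npz'))
k=.64
obs=[('fir','fir','gold',(313,298),(384,352),0),('coneL','coneL','gold',(302,398),(519,350),0),('coneS','coneS','gold',(267,361),(475,384),0),('pillar','pil','gold',(219,433),(582,398),0),
('red','pil','red',(353,344),(449,326),0),('brown','brown','brown',(184,383),(521,441),0),
('firT','fir','gold',(454,290),(380,271),8),('pilT','pil','gold',(488,272),(356,258),8),('coneT','coneL','gold',(519,255),(331,243),8)]
for n,kd,c,s,d,z in obs:
    b=[(S,bbox(S['color'],c,np.array(s)*k)),(D,bbox(D['color'],c,np.array(d)*k))]
    x,r=fit(kd,b,z); print(n,np.round(x,1),r,[q[1].tolist() for q in b])
def tri(ps,z):  # mean of ray-plane hits
    for d,p in zip((S,D),ps):
        if p is None: continue
        v=d['R'].T@np.linalg.inv(d['K'])@np.array([p[0]*k,p[1]*k,1]); c=-d['R'].T@d['t']; print(np.round((c+v*(z-c[2])/v[2])[:2],1),end=' ')
    print()
for n,ps,z in[('trayL',((377,263),(308,333)),25),('trayB',((449,325),(412,291)),25),('trayR',((547,265),None),25),('trayTop',(None,(245,280)),25),('tea1',((310,357),(453,369)),10),('tea2',((249,399),(516,405)),10),('bottle1',((439,356),(497,241)),120),('bottle2',((347,433),(588,281)),130),('teal1',((358,252),(280,355)),5),('teal2',((402,212),(214,325)),5)]: print(n,end=' ');tri(ps,z)
E
```

```text
fir [ 441.  -112.7] [-2.   0.3 -0.6  1.  -0.2 -0.  -1.4 -0.1] [[192.5, 208.5, 175.5, 205.5], [235.5, 256.5, 204.5, 245.5]]
coneL [ 597.  -260.2] [-0.8 -0.1 -0.5  1.7  0.  -0.6 -0.9 -0.5] [[182.5, 203.5, 239.5, 266.5], [320.5, 343.5, 205.5, 242.5]]
coneS [ 490.9 -256.1] [-2.8  0.1 -0.5  2.1  0.2 -0.9 -1.1 -0.3] [[164.5, 178.5, 220.5, 240.5], [293.5, 313.5, 230.5, 260.5]]
pillar [ 560.3 -396.9] [-2.3  1.3 -0.7  2.6 -0.6  0.1 -0.1 -0. ] [[126.5, 151.5, 260.5, 292.5], [359.5, 386.5, 233.5, 276.5]]
red [ 577.3 -128.6] [-1.3  0.8 -2.4  2.3 -0.2  0.1 -1.6  0.5] [[216.5, 234.5, 206.5, 234.5], [277.5, 296.5, 191.5, 225.5]]
brown [ 430.6 -384.5] [-3.4  0.3 -7.1  0.8  0.   0.  -0.4 -0.4] [[108.5, 127.5, 238.5, 257.5], [319.5, 346.5, 262.5, 302.5]]
firT [568.9  16.6] [  2.1 -78.1  29.   -3.1  81.1  -6.4  25.8  -5.3] [[249.5, 347.5, 143.5, 207.5], [156.5, 262.5, 140.5, 209.5]]
pilT [564.7  20.2] [  2.1 -78.6  29.2  -3.5  78.7  -8.7  31.   -4.5] [[249.5, 347.5, 143.5, 207.5], [156.5, 262.5, 140.5, 209.5]]
coneT [570.4  16.5] [  2.2 -77.5  32.3  -3.3  81.1  -5.9  29.8  -5.9] [[249.5, 347.5, 143.5, 207.5], [156.5, 262.5, 140.5, 209.5]]
trayL [442.6  56. ] [411.5  47.3] 
trayB [659.1  36.5] [640.4  18.4] 
trayR [692.9 295.8] 
trayTop [445.4 295.4] 
tea1 [ 524.  -186.6] [ 519.9 -190.4] 
tea2 [ 520.5 -316.5] [ 516.  -317.4] 
bottle1 [742.  -85.1] [762.9 -84.1] 
bottle2 [ 747.5 -281.2] [ 722.3 -296.9] 
teal1 [373.2  64.3] [353.8  53.6] 
teal2 [344.3 225.3] [326.9 221.8]
```

```bash
cat >> fit.py <<'E'
_m=mask
def mask(img,col):
    if col=='gold2':
        h,s,v=cv2.split(cv2.cvtColor(img,cv2.COLOR_BGR2HSV)); m=((h>11)&(h<32)&(s>120)&(v>105)).astype(np.uint8)
        return cv2.morphologyEx(m,cv2.MORPH_CLOSE,np.ones((3,3)))
    return _m(img,col)
def ray(d,p,z):
    v=d['R'].T@np.linalg.inv(d['K'])@np.array([*p,1]); c=-d['R'].T@d['t']; return np.round((c+v*(z-c[2])/v[2])[:2],1)
E
python3 - <<'E'
from fit import *
S=dict(np.load('pics/scene0.npz'));D=dict(np.load('pics/side0.npz'));W=dict(np.load('pics/wrist0.npz'))
k=.64
obs=[('firT','fir','gold2',(454,290),(380,271),8),('pilT','pil','gold2',(488,272),(356,258),8),('coneT','coneL','gold2',(519,255),(331,243),8)]
for n,kd,c,s,d,z in obs:
    b=[(S,bbox(S['color'],c,np.array(s)*k)),(D,bbox(D['color'],c,np.array(d)*k))]
    x,r=fit(kd,b,z,(580,150)); print(n,np.round(x,1),r,[q[1].tolist() for q in b])
print('wick in wrist',ray(W,(224,73),100),'tray corners wrist',ray(W,(28,100),25),ray(W,(263,129),25))
for p in((245,280),(308,325),(412,287)): print('side',ray(D,np.array(p)*k,25))
for p in((377,261),(449,317),(547,263)): print('scene',ray(S,np.array(p)*k,25))
t=[(28,98),(263,127)]
# overlay
c=cv2.resize(W['color'][0:384],(512,384))
for d,n in((S,'scene'),(D,'side')):
    i=d['color'].copy(); 
    o=(200,90) if n=='scene' else (140,110)
    crop=i[o[1]:o[1]+140,o[0]:o[0]+190]; cv2.imwrite(f'pics/c_{n}.png',cv2.resize(crop,None,fx=4,fy=4,interpolation=cv2.INTER_CUBIC))
a=cv2.imread('pics/c_scene.png');b=cv2.imread('pics/c_side.png'); cv2.imwrite('pics/crops.png',cv2.resize(np.hstack([a,b]),(800,295)))
E
```

```text
firT [622.9  90.6] [ 0.2  0.   0.4  1.3 -1.4 -0.1 -0.7  4.1] [[281.5, 299.5, 168.5, 199.5], [235.5, 251.5, 153.5, 184.5]]
pilT [631.9 182.7] [-0.5  1.4 -0.5  0.  11.6 -1.2  8.1  0.1] [[304.5, 321.5, 157.5, 187.5], [204.5, 234.5, 140.5, 178.5]]
coneT [646.7 259. ] [ -0.3  -0.4  -0.    1.7   0.5 -13.   -0.8  -9.6] [[323.5, 341.5, 148.5, 174.5], [204.5, 234.5, 140.5, 178.5]]
wick in wrist [627.8  89.1] tray corners wrist [427.1  65.3] [659.4  37.2]
side [445.4 295.4]
side [427.5  68. ]
side [651.8  29.4]
scene [438.3  60.1]
scene [645.9  51.1]
scene [689.4 300.6]
```

View pics/crops.png

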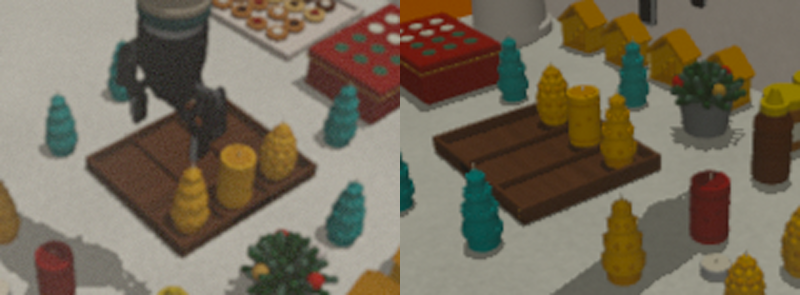

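The pictures show all the strays upright. The tray centre is about (559,184) with yaw −0.12, and the lanes are fir at −y, pillar in the middle and cone at +y. I'll write a short move calculator.

```bash
cat > plan.py <<'E'
import sys,json,numpy as np
from cell import monitor
# usage: plan.py x y z yaw nrows [x y z yaw nrows ...]
def plan(args):
    s=monitor.read_state(); p=np.array(s['eef_pos'],float); w=s['tool_rot'][2]
    print('at',np.round(p,1),round(w,3),'t',round(float(s['clock']),2))
    for x,y,z,yaw,n in np.array(args,float).reshape(-1,5):
        g=np.array([x,y,z]); rows=[]
        for i in range(int(n)):
            k=n-i; dp=(g-p)/k; dw=(w-yaw)/k
            c,q=np.cos(w),np.sin(w); L=np.round([(c*dp[0]+q*dp[1])/1000,(q*dp[0]-c*dp[1])/1000,-dp[2]/1000],3); dw=round(dw,3)
            p=p+1000*np.array([c*L[0]+q*L[1],q*L[0]-c*L[1],-L[2]]); w-=dw
            rows.append((L.tolist(),dw))
        for r in rows: print(*r)
        print('->',np.round(p,1),round(w,3))
if __name__=='__main__': plan(sys.argv[1:])
E
python3 plan.py 491 -256 150 -0.12 15
```

```text
at [649.5   0.  230.6] 1.571 t 0.15
[-0.017, -0.011, 0.005] 0.113
[-0.018, -0.009, 0.005] 0.113
[-0.019, -0.006, 0.005] 0.113
[-0.02, -0.004, 0.005] 0.113
[-0.02, -0.002, 0.006] 0.113
[-0.02, 0.0, 0.005] 0.113
[-0.02, 0.002, 0.006] 0.113
[-0.019, 0.005, 0.005] 0.112
[-0.019, 0.007, 0.006] 0.113
[-0.018, 0.009, 0.005] 0.112
[-0.017, 0.011, 0.006] 0.113
[-0.015, 0.013, 0.005] 0.112
[-0.014, 0.014, 0.006] 0.113
[-0.012, 0.016, 0.005] 0.112
[-0.011, 0.017, 0.006] 0.113
-> [ 491.  -255.8  149.6] -0.12
```

Request:
drive_tool:
  motion:
    - {"fingers": 1,"linear": [-0.017,-0.011,0.005],"twist": 0.113}
    - {"fingers": 1,"linear": [-0.018,-0.009,0.005],"twist": 0.113}
    - {"fingers": 1,"linear": [-0.019,-0.006,0.005],"twist": 0.113}
    - {"fingers": 1,"linear": [-0.02,-0.004,0.005],"twist": 0.113}
    - {"fingers": 1,"linear": [-0.02,-0.002,0.006],"twist": 0.113}

```text
clock: 0.57
eef_pos: [596.3, -86.5, 205.0]
tool_rot: [-3.142, 0.0, 1.0]
force: [0.6, -0.5, 0.4]
width: 85.2
gripper_force: 0.0
```

Request:
drive_tool:
  motion:
    - {"fingers": 1,"linear": [-0.02,0,0.005],"twist": 0.113}
    - {"fingers": 1,"linear": [-0.02,0.002,0.006],"twist": 0.113}
    - {"fingers": 1,"linear": [-0.019,0.005,0.005],"twist": 0.112}
    - {"fingers": 1,"linear": [-0.019,0.007,0.006],"twist": 0.113}
    - {"fingers": 1,"linear": [-0.018,0.009,0.005],"twist": 0.112}

```text
clock: 0.98
eef_pos: [543.4, -171.3, 177.8]
tool_rot: [-3.141, 0.0, 0.437]
force: [1.1, -0.5, -0.3]
width: 85.5
gripper_force: 0.0
```

Request:
drive_tool:
  motion:
    - {"fingers": 1,"linear": [-0.017,0.011,0.006],"twist": 0.113}
    - {"fingers": 1,"linear": [-0.015,0.013,0.005],"twist": 0.112}
    - {"fingers": 1,"linear": [-0.014,0.014,0.006],"twist": 0.113}
    - {"fingers": 1,"linear": [-0.012,0.016,0.005],"twist": 0.112}
    - {"fingers": 1,"linear": [-0.011,0.017,0.006],"twist": 0.113}

```text
clock: 1.4
eef_pos: [491.1, -256.5, 150.0]
tool_rot: [-3.142, -0.0, -0.125]
force: [-0.1, 0.7, -0.5]
width: 85.5
gripper_force: 0.0
```

```bash
python3 plan.py 491 -256 80 -0.12 3; python3 - <<'E'
from cell import cams; import cv2,numpy as np
from fit import proj
d=cams.get_image('wrist'); np.savez('pics/w1.npz',**d); i=d['color'].copy()
for x,y,z in((491,-256,74),(491,-256,0),(597,-260,94),(560,-397,82)):
    u=proj(d,np.array([[x,y,z]],float))[0]; print(u.round()); cv2.drawMarker(i,tuple(int(v) for v in u),(255,0,255),0,10,1)
cv2.imwrite('pics/w1.png',i)
E
```

```text
at [ 491.1 -256.5  150. ] -0.125 t 1.4
[-0.0, -0.0, 0.023] -0.002
[-0.0, -0.0, 0.024] -0.002
[-0.0, -0.0, 0.023] -0.001
-> [ 491.1 -256.5   80. ] -0.12
[257. 208.]
[256. 179.]
[240.  36.]
[481.  76.]
```

View pics/w1.png

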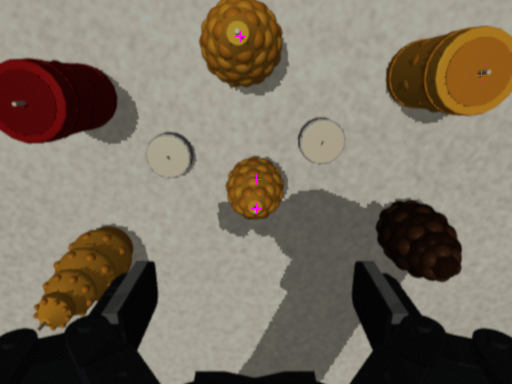

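The wrist view confirms the fits: the markers sit on the wicks at (240,36) and (481,76), and the small cone is centred at (256,200). I'll descend on the small cone.

Request:
drive_tool:
  motion:
    - {"fingers": 1,"linear": [0,0,0.036],"twist": 0}
    - {"fingers": 1,"linear": [0,0,0.036],"twist": 0}
    - {"fingers": 1,"linear": [0,0,0.036],"twist": 0}
    - {"fingers": 1,"linear": [0,0,0.026],"twist": 0}
    - {"fingers": 1,"linear": [0,0,0],"twist": 0}

```text
clock: 1.87
eef_pos: [488.3, -253.6, 11.6]
tool_rot: [-3.138, 0.008, -0.12]
force: [-0.9, 0.4, 0.3]
width: 85.6
gripper_force: 0.0
```

Request:
drive_tool:
  motion:
    - {"fingers": 0.3,"linear": [0,0,0],"twist": 0}
    - {"fingers": 0.3,"linear": [0,0,0],"twist": 0}
    - {"fingers": 0.3,"linear": [0,0,0],"twist": 0}
    - {"fingers": 0.3,"linear": [0,0,0],"twist": 0}
    - {"fingers": 0.3,"linear": [0,0,0],"twist": 0}

```text
clock: 2.28
eef_pos: [492.8, -256.6, 18.6]
tool_rot: [3.14, -0.004, -0.12]
force: [0.9, 0.5, 6.7]
width: 41.6
gripper_force: 60.5
```

Request:
drive_tool:
  motion:
    - {"fingers": 0.3,"linear": [0,0,-0.015],"twist": 0}
    - {"fingers": 0.3,"linear": [0,0,-0.025],"twist": 0}
    - {"fingers": 0.3,"linear": [0,0,-0.035],"twist": 0}
    - {"fingers": 0.3,"linear": [0,0,-0.035],"twist": 0}
    - {"fingers": 0.3,"linear": [0,0,-0.03],"twist": 0}

```text
clock: 2.7
eef_pos: [491.9, -256.1, 159.7]
tool_rot: [3.141, -0.003, -0.12]
force: [1.0, 0.3, -0.4]
width: 42.0
gripper_force: 61.2
```

```bash
python3 plan.py 480 -100 165 -0.12 5 480 90 165 -0.12 6 494 280 165 -0.12 6
```

```text
at [ 491.9 -256.1  159.7] -0.12 t 2.7
[-0.006, -0.031, -0.001] -0.0
[-0.006, -0.031, -0.001] -0.0
[-0.006, -0.031, -0.001] -0.0
[-0.006, -0.03, -0.001] -0.0
[-0.007, -0.031, -0.001] -0.0
-> [479.6 -99.5 164.7] -0.12
[-0.004, -0.031, -0.0] -0.0
[-0.004, -0.031, -0.0] -0.0
[-0.004, -0.032, -0.0] -0.0
[-0.003, -0.031, -0.0] -0.0
[-0.004, -0.032, -0.0] -0.0
[-0.003, -0.031, -0.0] -0.0
-> [480.4  89.8 164.7] -0.12
[-0.002, -0.032, -0.0] -0.0
[-0.001, -0.032, -0.0] -0.0
[-0.002, -0.032, -0.0] -0.0
[-0.001, -0.031, -0.0] -0.0
[-0.002, -0.032, -0.0] -0.0
[-0.001, -0.031, -0.0] -0.0
-> [494.2 279.5 164.7] -0.12
```

Request:
drive_tool:
  motion:
    - {"fingers": 0.3,"linear": [-0.006,-0.031,-0.001],"twist": 0}
    - {"fingers": 0.3,"linear": [-0.006,-0.031,-0.001],"twist": 0}
    - {"fingers": 0.3,"linear": [-0.006,-0.031,-0.001],"twist": 0}
    - {"fingers": 0.3,"linear": [-0.006,-0.03,-0.001],"twist": 0}
    - {"fingers": 0.3,"linear": [-0.007,-0.031,-0.001],"twist": 0}

```text
clock: 3.12
eef_pos: [479.5, -97.9, 162.8]
tool_rot: [-3.141, -0.003, -0.12]
force: [1.0, 0.7, -0.3]
width: 41.5
gripper_force: 61.2
```

Request:
drive_tool:
  motion:
    - {"fingers": 0.3,"linear": [-0.003,-0.032,0],"twist": 0}
    - {"fingers": 0.3,"linear": [-0.003,-0.032,0],"twist": 0}
    - {"fingers": 0.3,"linear": [-0.003,-0.032,0],"twist": 0}
    - {"fingers": 0.3,"linear": [-0.003,-0.031,0],"twist": 0}
    - {"fingers": 0.3,"linear": [-0.003,-0.031,0],"twist": 0}

```text
clock: 3.53
eef_pos: [483.4, 61.3, 162.7]
tool_rot: [-3.14, -0.002, -0.12]
force: [0.2, 0.3, -0.7]
width: 41.3
gripper_force: 61.2
```

Request:
drive_tool:
  motion:
    - {"fingers": 0.3,"linear": [-0.003,-0.032,0],"twist": 0}
    - {"fingers": 0.3,"linear": [-0.002,-0.032,0],"twist": 0}
    - {"fingers": 0.3,"linear": [-0.002,-0.032,0],"twist": 0}
    - {"fingers": 0.3,"linear": [-0.002,-0.031,0],"twist": 0}
    - {"fingers": 0.3,"linear": [-0.002,-0.031,0],"twist": 0}

```text
clock: 3.95
eef_pos: [491.2, 219.7, 162.8]
tool_rot: [-3.14, -0.002, -0.12]
force: [0.9, -0.2, -1.0]
width: 41.7
gripper_force: 61.2
```

```bash
python3 plan.py 494 280 165 -0.12 3 494 280 28 -.12 5
```

```text
at [491.2 219.7 162.8] -0.12 t 3.95
[-0.001, -0.02, -0.001] 0.0
[-0.002, -0.02, -0.001] 0.0
[-0.001, -0.02, -0.0] 0.0
-> [494.4 279.8 164.8] -0.12
[-0.0, -0.0, 0.027] 0.0
[-0.0, -0.0, 0.027] 0.0
[-0.0, -0.0, 0.028] 0.0
[-0.0, -0.0, 0.027] 0.0
[-0.0, -0.0, 0.028] 0.0
-> [494.4 279.8  27.8] -0.12
```

Request:
drive_tool:
  motion:
    - {"fingers": 0.3,"linear": [-0.001,-0.02,0],"twist": 0}
    - {"fingers": 0.3,"linear": [-0.002,-0.02,0],"twist": 0}
    - {"fingers": 0.3,"linear": [-0.001,-0.02,0],"twist": 0}
    - {"fingers": 0.3,"linear": [0,0,0.02],"twist": 0}
    - {"fingers": 0.3,"linear": [0,0,0.03],"twist": 0}

```text
clock: 4.37
eef_pos: [496.7, 281.2, 114.4]
tool_rot: [-3.135, -0.007, -0.116]
force: [0.4, -1.0, -1.0]
width: 41.3
gripper_force: 61.2
```

Request:
drive_tool:
  motion:
    - {"fingers": 0.3,"linear": [0,0,0.03],"twist": 0}
    - {"fingers": 0.3,"linear": [0,0,0.03],"twist": 0}
    - {"fingers": 0.3,"linear": [0,0,0.015],"twist": 0}
    - {"fingers": 0.3,"linear": [0,0,0.005],"twist": 0}
    - {"fingers": 0.3,"linear": [0,0,0],"twist": 0}

```text
clock: 4.78
eef_pos: [494.2, 277.6, 31.3]
tool_rot: [3.141, 0.001, -0.12]
force: [0.3, -0.1, -0.3]
width: 41.5
gripper_force: 61.2
```

```bash
python3 -c "
from cell import cams; import cv2
i=cams.get_image('side')['color'][90:290,80:380]; cv2.imwrite('pics/s2.png',cv2.resize(i,(750,500),interpolation=2))"
```

```text
(no output)
```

View pics/s2.png

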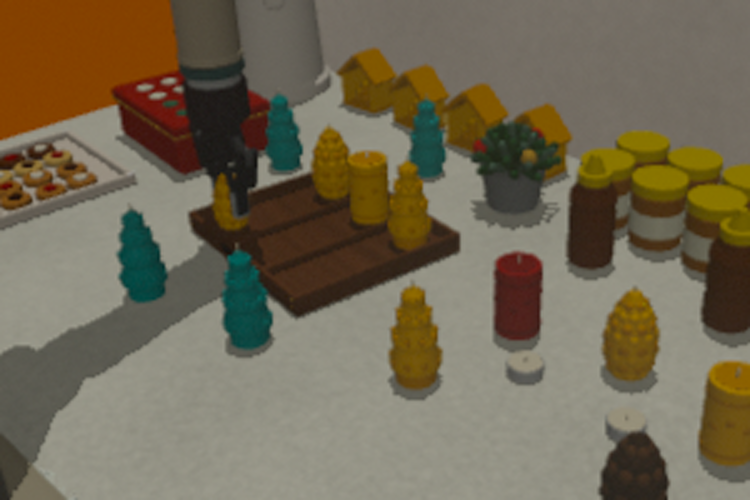

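The cone hangs upright at (232,205), over the far-left end of the cone lane. Next I lower it the last few millimetres.

Request:
drive_tool:
  motion:
    - {"fingers": 0.3,"linear": [0,0,0.002],"twist": 0}
    - {"fingers": 0.3,"linear": [0,0,0.001],"twist": 0}
    - {"fingers": 0.3,"linear": [0,0,0.001],"twist": 0}
    - {"fingers": 0.3,"linear": [0,0,0],"twist": 0}

```text
clock: 5.17
eef_pos: [494.8, 277.9, 28.0]
tool_rot: [-3.141, -0.001, -0.12]
force: [-0.6, 0.5, -0.2]
width: 41.3
gripper_force: 61.2
```

Request:
drive_tool:
  motion:
    - {"fingers": 0.3,"linear": [0,0,0.002],"twist": 0}
    - {"fingers": 0.3,"linear": [0,0,0.001],"twist": 0}
    - {"fingers": 0.3,"linear": [0,0,0],"twist": 0}

```text
clock: 5.42
eef_pos: [495.0, 278.0, 26.6]
tool_rot: [-3.139, -0.001, -0.12]
force: [-3.8, 0.3, 17.0]
width: 41.7
gripper_force: 63.1
```

Request:
drive_tool:
  motion:
    - {"fingers": 0.6,"linear": [0,0,0],"twist": 0}
    - {"fingers": 0.75,"linear": [0,0,0],"twist": 0}
    - {"fingers": 0.75,"linear": [0,0,-0.005],"twist": 0}
    - {"fingers": 0.75,"linear": [0,0,-0.03],"twist": 0}
    - {"fingers": 0.8,"linear": [0,0,-0.035],"twist": 0}

```text
clock: 5.83
eef_pos: [492.7, 276.7, 93.3]
tool_rot: [3.138, 0.004, -0.121]
force: [0.0, 0.7, 0.5]
width: 68.3
gripper_force: 0.0
```

Request:
drive_tool:
  motion:
    - {"fingers": 1,"linear": [0,0,-0.035],"twist": 0}
    - {"fingers": 1,"linear": [0,0,-0.035],"twist": 0}
    - {"fingers": 1,"linear": [0,0,-0.01],"twist": 0}

```text
clock: 6.08
eef_pos: [497.2, 278.2, 179.3]
tool_rot: [-3.137, -0.006, -0.121]
force: [0.4, 0.0, 0.6]
width: 85.5
gripper_force: 0.0
```

```bash
python3 plan.py 560 -397 180 -0.12 18; python3 - <<'E'
from cell import cams; import numpy as np
from fit import *
d=cams.get_image('side'); 
b=bbox(d['color'],'gold2',(172,170)); print(b, fit('coneS',[(d,b)],8,(494,280)))
E
```

```text
at [497.2 278.2 179.3] -0.121 t 6.08
[0.008, 0.037, -0.0] -0.0
[0.008, 0.037, -0.0] -0.0
[0.008, 0.037, -0.0] -0.0
[0.008, 0.037, -0.0] -0.0
[0.008, 0.037, -0.0] -0.0
[0.008, 0.037, -0.0] -0.0
[0.008, 0.037, -0.0] -0.0
[0.008, 0.037, -0.0] -0.0
[0.008, 0.037, -0.0] -0.0
[0.008, 0.037, -0.0] -0.0
[0.008, 0.037, -0.0] -0.0
[0.008, 0.037, -0.0] -0.0
[0.008, 0.036, -0.0] -0.0
[0.008, 0.037, -0.0] -0.0
[0.008, 0.036, -0.0] -0.0
[0.008, 0.037, -0.0] -0.0
[0.008, 0.036, -0.0] -0.0
[0.008, 0.037, -0.001] -0.001
-> [ 560.3 -397.3  180.3] -0.12
[165.5 177.5 159.5 177.5] (array([506.25223694, 300.49359329]), array([-1.2,  1.2, -4.2,  1.5]))
```

Request:
drive_tool:
  motion:
    - {"fingers": 1,"linear": [0.008,0.037,0],"twist": 0}
    - {"fingers": 1,"linear": [0.008,0.037,0],"twist": 0}
    - {"fingers": 1,"linear": [0.008,0.037,0],"twist": 0}
    - {"fingers": 1,"linear": [0.008,0.037,0],"twist": 0}
    - {"fingers": 1,"linear": [0.008,0.037,0],"twist": 0}

```text
clock: 6.55
eef_pos: [511.2, 87.6, 173.5]
tool_rot: [3.141, 0.001, -0.12]
force: [-0.2, -0.5, -0.9]
width: 85.3
gripper_force: 0.0
```

Request:
drive_tool:
  motion:
    - {"fingers": 1,"linear": [0.008,0.037,0],"twist": 0}
    - {"fingers": 1,"linear": [0.008,0.037,0],"twist": 0}
    - {"fingers": 1,"linear": [0.008,0.037,0],"twist": 0}
    - {"fingers": 1,"linear": [0.008,0.037,0],"twist": 0}
    - {"fingers": 1,"linear": [0.008,0.037,0],"twist": 0}

```text
clock: 6.97
eef_pos: [528.8, -100.8, 173.4]
tool_rot: [-3.141, 0.002, -0.12]
force: [2.0, 0.3, 0.5]
width: 85.2
gripper_force: 0.0
```

Request:
drive_tool:
  motion:
    - {"fingers": 1,"linear": [0.008,0.037,0],"twist": 0}
    - {"fingers": 1,"linear": [0.008,0.037,0],"twist": 0}
    - {"fingers": 1,"linear": [0.008,0.036,0],"twist": 0}
    - {"fingers": 1,"linear": [0.008,0.037,0],"twist": 0}
    - {"fingers": 1,"linear": [0.008,0.036,0],"twist": 0}

```text
clock: 7.38
eef_pos: [546.6, -287.4, 173.2]
tool_rot: [-3.141, 0.002, -0.121]
force: [1.0, 0.2, 0.1]
width: 85.5
gripper_force: 0.0
```

```bash
python3 plan.py 560.5 -398 150 -0.12 4
```

```text
at [ 546.6 -287.4  173.2] -0.121 t 7.38
[0.007, 0.027, 0.006] -0.0
[0.007, 0.027, 0.006] -0.0
[0.007, 0.027, 0.006] -0.0
[0.006, 0.027, 0.005] -0.001
-> [ 560.4 -397.8  150.2] -0.12
```

Request:
drive_tool:
  motion:
    - {"fingers": 1,"linear": [0.007,0.027,0.006],"twist": 0}
    - {"fingers": 1,"linear": [0.007,0.027,0.006],"twist": 0}
    - {"fingers": 1,"linear": [0.007,0.027,0.006],"twist": 0}
    - {"fingers": 1,"linear": [0.006,0.027,0.005],"twist": 0}
    - {"fingers": 1,"linear": [0,0,0],"twist": 0}

```text
clock: 7.8
eef_pos: [558.2, -402.9, 149.0]
tool_rot: [3.137, 0.003, -0.126]
force: [-0.9, -0.1, -0.1]
width: 85.3
gripper_force: 0.0
```

```bash
python3 plan.py 560.5 -398 26 -0.12 4;python3 - <<'E'
from cell import cams
from fit import *
d=cams.get_image('wrist'); q=proj(d,np.array([[560.5,-398,82.]]))[0]; print(q); cv2.imwrite('pics/w3.png',cv2.drawMarker(d['color'].copy(),tuple(int(v) for v in q),(255,0,255),0,10,1))
E
```

```text
at [ 558.2 -402.9  149. ] -0.126 t 7.8
[0.0, -0.001, 0.031] -0.002
[0.001, -0.001, 0.031] -0.001
[0.0, -0.002, 0.031] -0.002
[0.001, -0.001, 0.03] -0.001
-> [ 560.8 -398.2   26. ] -0.12
[249.06525263 210.29201466]
```

View pics/w3.png

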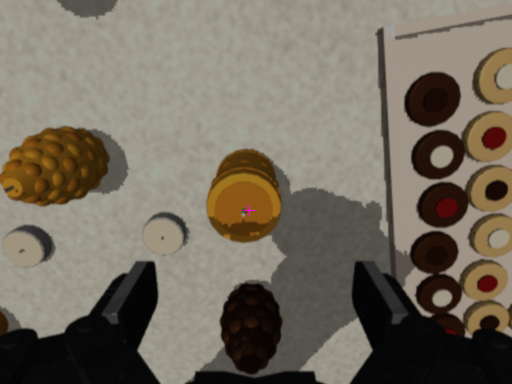

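The marker sits on the pillar's wick at (248,211), so I'll go straight down and grip.

Request:
drive_tool:
  motion:
    - {"fingers": 1,"linear": [0,0,0.03],"twist": 0}
    - {"fingers": 1,"linear": [0,0,0.035],"twist": 0}
    - {"fingers": 1,"linear": [0,0,0.035],"twist": 0}
    - {"fingers": 1,"linear": [0,0,0.023],"twist": 0}
    - {"fingers": 1,"linear": [0,0,0],"twist": 0}

```text
clock: 8.27
eef_pos: [557.9, -391.2, 22.0]
tool_rot: [-3.134, 0.01, -0.119]
force: [-0.6, 0.2, -0.4]
width: 85.0
gripper_force: 0.0
```

Request:
drive_tool:
  motion:
    - {"fingers": 0.4,"linear": [0,0,0],"twist": 0}
    - {"fingers": 0.4,"linear": [0,0,0],"twist": 0}
    - {"fingers": 0.4,"linear": [0,0,0],"twist": 0}
    - {"fingers": 0.4,"linear": [0,0,0],"twist": 0}
    - {"fingers": 0.4,"linear": [0,0,0],"twist": 0}

```text
clock: 8.68
eef_pos: [562.7, -397.1, 30.9]
tool_rot: [3.14, -0.004, -0.12]
force: [-0.0, 1.0, 6.7]
width: 49.1
gripper_force: 62.1
```

Request:
drive_tool:
  motion:
    - {"fingers": 0.4,"linear": [0,0,-0.015],"twist": 0}
    - {"fingers": 0.4,"linear": [0,0,-0.025],"twist": 0}
    - {"fingers": 0.4,"linear": [0,0,-0.035],"twist": 0}
    - {"fingers": 0.4,"linear": [0,0,-0.035],"twist": 0}
    - {"fingers": 0.4,"linear": [0,0,-0.03],"twist": 0}

```text
clock: 9.1
eef_pos: [561.1, -396.6, 171.8]
tool_rot: [3.141, -0.001, -0.121]
force: [0.9, 0.2, -1.7]
width: 48.9
gripper_force: 62.3
```

```bash
python3 plan.py 524 188 170 -0.12 19
```

```text
at [ 561.1 -396.6  171.8] -0.121 t 9.1
[-0.006, -0.03, 0.0] -0.0
[-0.006, -0.03, 0.0] -0.0
[-0.006, -0.03, 0.0] -0.0
[-0.006, -0.03, 0.0] -0.0
[-0.006, -0.03, 0.0] -0.0
[-0.006, -0.03, 0.0] -0.0
[-0.005, -0.03, 0.0] -0.0
[-0.006, -0.03, 0.0] -0.0
[-0.005, -0.031, 0.0] -0.0
[-0.006, -0.03, 0.0] -0.0
[-0.005, -0.031, 0.0] -0.0
[-0.006, -0.03, 0.0] -0.0
[-0.005, -0.031, 0.0] -0.0
[-0.006, -0.03, 0.0] -0.0
[-0.005, -0.031, 0.0] -0.0
[-0.006, -0.03, 0.0] -0.0
[-0.005, -0.031, 0.001] -0.0
[-0.006, -0.03, 0.0] -0.0
[-0.005, -0.031, 0.001] -0.001
-> [524.2 188.1 169.8] -0.12
```

Request:
drive_tool:
  motion:
    - {"fingers": 0.4,"linear": [-0.006,-0.03,0],"twist": 0}
    - {"fingers": 0.4,"linear": [-0.006,-0.03,0],"twist": 0}
    - {"fingers": 0.4,"linear": [-0.006,-0.03,0],"twist": 0}
    - {"fingers": 0.4,"linear": [-0.006,-0.03,0],"twist": 0}
    - {"fingers": 0.4,"linear": [-0.006,-0.03,0],"twist": 0}

```text
clock: 9.52
eef_pos: [548.9, -242.3, 169.6]
tool_rot: [-3.141, -0.001, -0.121]
force: [-0.0, 0.5, -1.8]
width: 48.6
gripper_force: 62.4
```

Request:
drive_tool:
  motion:
    - {"fingers": 0.4,"linear": [-0.006,-0.03,0],"twist": 0}
    - {"fingers": 0.4,"linear": [-0.005,-0.03,0],"twist": 0}
    - {"fingers": 0.4,"linear": [-0.006,-0.03,0],"twist": 0}
    - {"fingers": 0.4,"linear": [-0.005,-0.031,0],"twist": 0}
    - {"fingers": 0.4,"linear": [-0.006,-0.03,0],"twist": 0}

```text
clock: 9.93
eef_pos: [539.5, -88.9, 169.5]
tool_rot: [-3.141, -0.001, -0.12]
force: [1.2, 0.3, -1.8]
width: 48.8
gripper_force: 62.4
```

Request:
drive_tool:
  motion:
    - {"fingers": 0.4,"linear": [-0.005,-0.031,0],"twist": 0}
    - {"fingers": 0.4,"linear": [-0.006,-0.03,0],"twist": 0}
    - {"fingers": 0.4,"linear": [-0.005,-0.031,0],"twist": 0}
    - {"fingers": 0.4,"linear": [-0.006,-0.03,0],"twist": 0}
    - {"fingers": 0.4,"linear": [-0.005,-0.031,0],"twist": 0}

```text
clock: 10.35
eef_pos: [530.8, 66.0, 169.5]
tool_rot: [-3.141, -0.001, -0.121]
force: [0.9, 0.3, -1.0]
width: 48.8
gripper_force: 62.4
```

Request:
drive_tool:
  motion:
    - {"fingers": 0.4,"linear": [-0.006,-0.03,0],"twist": 0}
    - {"fingers": 0.4,"linear": [-0.005,-0.031,0],"twist": 0}
    - {"fingers": 0.4,"linear": [-0.006,-0.03,0],"twist": 0}
    - {"fingers": 0.4,"linear": [-0.005,-0.02,0],"twist": 0}
    - {"fingers": 0.4,"linear": [0,-0.011,0],"twist": 0}

```text
clock: 10.77
eef_pos: [522.7, 192.6, 169.0]
tool_rot: [-3.139, 0.001, -0.115]
force: [-0.3, -0.7, -0.9]
width: 49.3
gripper_force: 62.5
```

Request:
drive_tool:
  motion:
    - {"fingers": 0.4,"linear": [0,0,0],"twist": 0}

```text
clock: 10.85
eef_pos: [524.0, 191.6, 168.9]
tool_rot: [-3.14, -0.001, -0.116]
force: [-0.0, -0.1, -2.2]
width: 48.9
gripper_force: 62.5
```

```bash
python3 plan.py 524.5 188.5 45 -0.12 5
```

```text
at [524.  191.6 168.9] -0.116 t 10.85
[0.0, 0.001, 0.025] 0.001
[0.0, 0.001, 0.025] 0.001
[0.0, 0.0, 0.025] 0.001
[0.0, 0.001, 0.024] 0.001
[0.001, 0.0, 0.025] 0.0
-> [524.6 188.5  44.9] -0.12
```

Request:
drive_tool:
  motion:
    - {"fingers": 0.4,"linear": [0,0.001,0.025],"twist": 0}
    - {"fingers": 0.4,"linear": [0,0.001,0.03],"twist": 0}
    - {"fingers": 0.4,"linear": [0,0,0.03],"twist": 0}
    - {"fingers": 0.4,"linear": [0,0,0.025],"twist": 0}
    - {"fingers": 0.4,"linear": [0,0,0.013],"twist": 0}

```text
clock: 11.27
eef_pos: [522.9, 183.3, 43.3]
tool_rot: [3.139, 0.003, -0.123]
force: [-0.4, -0.6, -1.9]
width: 48.8
gripper_force: 62.4
```

Request:
drive_tool:
  motion:
    - {"fingers": 0.4,"linear": [0,0,0.002],"twist": 0}
    - {"fingers": 0.4,"linear": [0,0,0.001],"twist": 0}
    - {"fingers": 0.4,"linear": [0,0,0],"twist": 0}
    - {"fingers": 0.4,"linear": [0,0,0],"twist": 0}

```text
clock: 11.6
eef_pos: [525.0, 185.9, 43.7]
tool_rot: [-3.141, -0.002, -0.121]
force: [-0.5, 0.3, -1.1]
width: 48.8
gripper_force: 62.4
```

Request:
drive_tool:
  motion:
    - {"fingers": 0.4,"linear": [0,0,0.002],"twist": 0}
    - {"fingers": 0.4,"linear": [0,0,0.001],"twist": 0}
    - {"fingers": 0.4,"linear": [0,0,0.001],"twist": 0}
    - {"fingers": 0.4,"linear": [0,0,0],"twist": 0}

```text
clock: 11.93
eef_pos: [524.1, 186.7, 38.9]
tool_rot: [-3.141, -0.001, -0.12]
force: [-1.1, 0.1, 2.9]
width: 48.8
gripper_force: 62.5
```

Request:
drive_tool:
  motion:
    - {"fingers": 0.4,"linear": [0,0,0.001],"twist": 0}
    - {"fingers": 0.4,"linear": [0,0,0],"twist": 0}

```text
clock: 12.1
eef_pos: [524.1, 186.7, 38.9]
tool_rot: [-3.14, -0.001, -0.12]
force: [-3.7, -0.0, 12.4]
width: 49.4
gripper_force: 63.7
```

Contact. I'll release, rise and go to the large cone.

Request:
drive_tool:
  motion:
    - {"fingers": 0.65,"linear": [0,0,0],"twist": 0}
    - {"fingers": 0.8,"linear": [0,0,0],"twist": 0}
    - {"fingers": 0.8,"linear": [0,0,-0.005],"twist": 0}
    - {"fingers": 0.8,"linear": [0,0,-0.03],"twist": 0}
    - {"fingers": 0.8,"linear": [0,0,-0.035],"twist": 0}

```text
clock: 12.52
eef_pos: [522.0, 185.9, 106.4]
tool_rot: [3.139, 0.005, -0.121]
force: [-0.3, 1.0, -0.6]
width: 68.2
gripper_force: 0.0
```

Request:
drive_tool:
  motion:
    - {"fingers": 1,"linear": [0,0,-0.035],"twist": 0}
    - {"fingers": 1,"linear": [0,0,-0.03],"twist": 0}
    - {"fingers": 1,"linear": [0,0,-0.01],"twist": 0}

```text
clock: 12.77
eef_pos: [526.2, 186.6, 186.8]
tool_rot: [-3.139, -0.006, -0.121]
force: [1.6, 0.0, -0.2]
width: 85.3
gripper_force: 0.0
```

```bash
python3 plan.py 597 -260 175 -0.12 13
```

```text
at [526.2 186.6 186.8] -0.121 t 12.77
[0.01, 0.033, 0.001] -0.0
[0.01, 0.033, 0.001] -0.0
[0.009, 0.034, 0.001] -0.0
[0.01, 0.033, 0.001] -0.0
[0.009, 0.034, 0.001] -0.0
[0.01, 0.033, 0.001] -0.0
[0.009, 0.034, 0.001] -0.0
[0.01, 0.033, 0.001] -0.0
[0.009, 0.034, 0.001] -0.0
[0.01, 0.033, 0.001] -0.0
[0.009, 0.034, 0.001] -0.0
[0.01, 0.033, 0.0] -0.0
[0.009, 0.034, 0.001] -0.001
-> [ 596.9 -260.1  174.8] -0.12
```

Request:
drive_tool:
  motion:
    - {"fingers": 1,"linear": [0.01,0.033,0],"twist": 0}
    - {"fingers": 1,"linear": [0.01,0.033,0],"twist": 0}
    - {"fingers": 1,"linear": [0.009,0.034,0],"twist": 0}
    - {"fingers": 1,"linear": [0.01,0.033,0],"twist": 0}
    - {"fingers": 1,"linear": [0.009,0.034,0],"twist": 0}

```text
clock: 13.18
eef_pos: [551.3, 13.6, 182.1]
tool_rot: [-3.142, 0.0, -0.12]
force: [0.7, 0.0, -0.2]
width: 85.4
gripper_force: 0.0
```

Request:
drive_tool:
  motion:
    - {"fingers": 1,"linear": [0.01,0.033,0],"twist": 0}
    - {"fingers": 1,"linear": [0.009,0.034,0],"twist": 0}
    - {"fingers": 1,"linear": [0.01,0.033,0],"twist": 0}
    - {"fingers": 1,"linear": [0.009,0.034,0],"twist": 0}
    - {"fingers": 1,"linear": [0.01,0.033,0],"twist": 0}

```text
clock: 13.6
eef_pos: [578.5, -158.3, 181.9]
tool_rot: [-3.141, 0.001, -0.121]
force: [0.7, -0.8, -0.4]
width: 84.8
gripper_force: 0.0
```

Request:
drive_tool:
  motion:
    - {"fingers": 1,"linear": [0.009,0.034,0],"twist": 0}
    - {"fingers": 1,"linear": [0.01,0.033,0],"twist": 0}
    - {"fingers": 1,"linear": [0.009,0.034,0],"twist": 0}
    - {"fingers": 1,"linear": [0,0,0],"twist": 0}
    - {"fingers": 1,"linear": [0,0,0],"twist": 0}

```text
clock: 14.02
eef_pos: [593.5, -263.5, 181.8]
tool_rot: [3.14, 0.001, -0.125]
force: [0.1, 0.8, -0.1]
width: 85.6
gripper_force: 0.0
```

```bash
python3 plan.py 597 -260 34 -0.12 5;python3 - <<'E'
from cell import cams
from fit import *
d=cams.get_image('wrist'); q=proj(d,np.array([[597,-260,94.]]))[0]; print(q); cv2.imwrite('pics/w4.png',cv2.drawMarker(d['color'].copy(),tuple(int(v) for v in q),(255,0,255),0,10,1))
E
```

```text
at [ 593.5 -263.5  181.8] -0.125 t 14.02
[0.001, -0.001, 0.03] -0.001
[0.001, -0.001, 0.029] -0.001
[0.0, -0.001, 0.03] -0.001
[0.001, -0.0, 0.029] -0.001
[0.0, -0.001, 0.03] -0.001
-> [ 596.9 -259.9   33.8] -0.12
[251.60751856 198.183675  ]
```

View pics/w4.png

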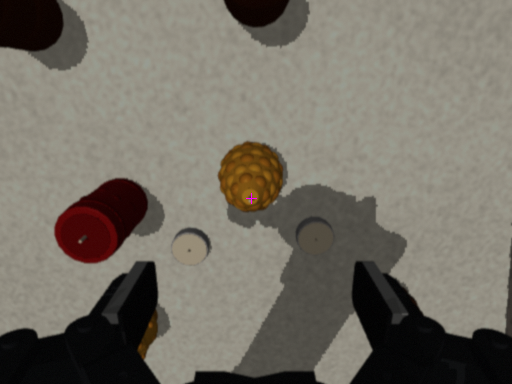

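The marker is on the large cone's wick at (251,198). Going down.

Request:
drive_tool:
  motion:
    - {"fingers": 1,"linear": [0.002,-0.001,0.03],"twist": 0}
    - {"fingers": 1,"linear": [0,0,0.035],"twist": 0}
    - {"fingers": 1,"linear": [0,0,0.035],"twist": 0}
    - {"fingers": 1,"linear": [0,0,0.03],"twist": 0}
    - {"fingers": 1,"linear": [0,0,0.015],"twist": 0}

```text
clock: 14.48
eef_pos: [594.8, -255.2, 33.0]
tool_rot: [-3.138, 0.006, -0.118]
force: [0.0, 0.4, -0.4]
width: 85.2
gripper_force: 0.0
```

Request:
drive_tool:
  motion:
    - {"fingers": 0.4,"linear": [0,0,0.001],"twist": 0}
    - {"fingers": 0.4,"linear": [0,0,0],"twist": 0}
    - {"fingers": 0.4,"linear": [0,0,0],"twist": 0}
    - {"fingers": 0.4,"linear": [0,0,0],"twist": 0}
    - {"fingers": 0.4,"linear": [0,0,0],"twist": 0}

```text
clock: 14.9
eef_pos: [598.2, -259.7, 38.2]
tool_rot: [3.141, -0.003, -0.12]
force: [0.1, 1.3, 4.1]
width: 50.0
gripper_force: 62.6
```

Request:
drive_tool:
  motion:
    - {"fingers": 0.4,"linear": [0,0,-0.015],"twist": 0}
    - {"fingers": 0.4,"linear": [0,0,-0.025],"twist": 0}
    - {"fingers": 0.4,"linear": [0,0,-0.035],"twist": 0}
    - {"fingers": 0.4,"linear": [0,0,-0.035],"twist": 0}
    - {"fingers": 0.4,"linear": [0,0,-0.03],"twist": 0}

```text
clock: 15.32
eef_pos: [597.2, -259.8, 179.5]
tool_rot: [3.141, -0.002, -0.12]
force: [1.8, -0.0, -0.4]
width: 50.1
gripper_force: 62.6
```

```bash
python3 plan.py 560 272 176 -0.12 18; python3 -c "
from cell import cams; import cv2
i=cams.get_image('side')['color'][90:290,80:380]; cv2.imwrite('pics/s5.png',cv2.resize(i,(750,500),interpolation=2))"
```

```text
at [ 597.2 -259.8  179.5] -0.12 t 15.32
[-0.006, -0.029, 0.0] -0.0
[-0.006, -0.029, 0.0] -0.0
[-0.006, -0.029, 0.0] -0.0
[-0.006, -0.029, 0.0] -0.0
[-0.005, -0.029, 0.0] -0.0
[-0.006, -0.029, 0.0] -0.0
[-0.005, -0.029, 0.0] -0.0
[-0.006, -0.029, 0.0] -0.0
[-0.005, -0.029, 0.0] -0.0
[-0.006, -0.029, 0.0] -0.0
[-0.005, -0.029, 0.0] -0.0
[-0.006, -0.029, 0.0] -0.0
[-0.005, -0.029, 0.001] -0.0
[-0.006, -0.029, 0.0] -0.0
[-0.005, -0.029, 0.001] -0.0
[-0.006, -0.029, 0.0] -0.0
[-0.005, -0.03, 0.001] -0.0
[-0.006, -0.029, 0.0] -0.0
-> [559.7 271.6 176.5] -0.12
```

View pics/s5.png

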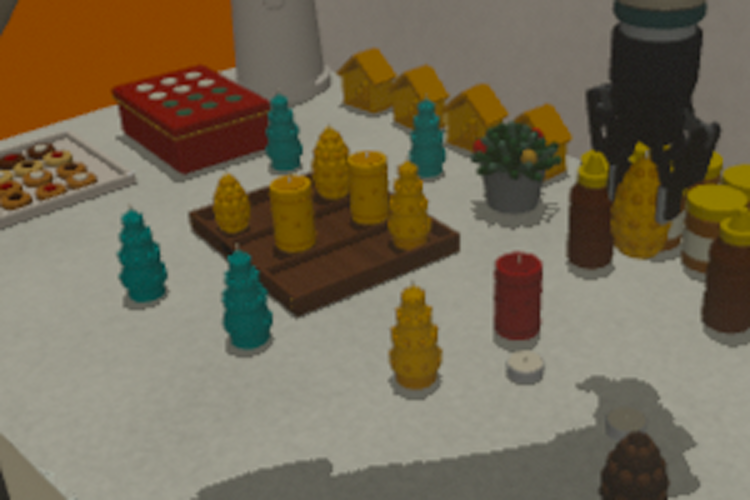

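The small cone (232,205) and the pillar (293,213) stand upright in their lanes, and the large cone is held firmly. Next I carry it over.

Request:
drive_tool:
  motion:
    - {"fingers": 0.4,"linear": [-0.006,-0.029,0],"twist": 0}
    - {"fingers": 0.4,"linear": [-0.006,-0.029,0],"twist": 0}
    - {"fingers": 0.4,"linear": [-0.006,-0.029,0],"twist": 0}
    - {"fingers": 0.4,"linear": [-0.006,-0.029,0],"twist": 0}
    - {"fingers": 0.4,"linear": [-0.005,-0.029,0],"twist": 0}

```text
clock: 15.78
eef_pos: [585.1, -110.6, 177.0]
tool_rot: [-3.141, -0.001, -0.12]
force: [0.3, -0.1, -0.3]
width: 50.0
gripper_force: 62.6
```

Request:
drive_tool:
  motion:
    - {"fingers": 0.4,"linear": [-0.006,-0.029,0],"twist": 0}
    - {"fingers": 0.4,"linear": [-0.005,-0.029,0],"twist": 0}
    - {"fingers": 0.4,"linear": [-0.006,-0.029,0],"twist": 0}
    - {"fingers": 0.4,"linear": [-0.005,-0.029,0],"twist": 0}
    - {"fingers": 0.4,"linear": [-0.006,-0.029,0],"twist": 0}

```text
clock: 16.2
eef_pos: [575.1, 36.9, 177.1]
tool_rot: [-3.141, -0.001, -0.12]
force: [0.3, -0.1, -0.1]
width: 49.9
gripper_force: 62.6
```

Request:
drive_tool:
  motion:
    - {"fingers": 0.4,"linear": [-0.005,-0.029,0],"twist": 0}
    - {"fingers": 0.4,"linear": [-0.006,-0.029,0],"twist": 0}
    - {"fingers": 0.4,"linear": [-0.005,-0.029,0],"twist": 0}
    - {"fingers": 0.4,"linear": [-0.006,-0.029,0],"twist": 0}
    - {"fingers": 0.4,"linear": [-0.005,-0.029,0],"twist": 0}

```text
clock: 16.62
eef_pos: [565.2, 184.2, 177.0]
tool_rot: [-3.141, -0.001, -0.12]
force: [0.2, 0.9, -0.6]
width: 50.4
gripper_force: 62.6
```

Request:
drive_tool:
  motion:
    - {"fingers": 0.4,"linear": [-0.006,-0.029,0],"twist": 0}
    - {"fingers": 0.4,"linear": [-0.005,-0.03,0],"twist": 0}
    - {"fingers": 0.4,"linear": [-0.006,-0.029,0],"twist": 0}
    - {"fingers": 0.4,"linear": [0,0,0],"twist": 0}
    - {"fingers": 0.4,"linear": [0,0,0],"twist": 0}

```text
clock: 17.03
eef_pos: [558.4, 274.8, 176.4]
tool_rot: [-3.14, 0.0, -0.115]
force: [-0.2, -0.4, -0.9]
width: 50.2
gripper_force: 62.6
```

```bash
python3 plan.py 560 272 48 -0.12 5
```

```text
at [558.4 274.8 176.4] -0.115 t 17.03
[0.0, 0.001, 0.026] 0.001
[0.0, 0.0, 0.026] 0.001
[0.001, 0.001, 0.025] 0.001
[0.0, 0.0, 0.026] 0.001
[0.001, 0.001, 0.025] 0.001
-> [560.  271.6  48.4] -0.12
```

Request:
drive_tool:
  motion:
    - {"fingers": 0.4,"linear": [0.001,0.001,0.026],"twist": 0}
    - {"fingers": 0.4,"linear": [0,0,0.03],"twist": 0}
    - {"fingers": 0.4,"linear": [0,0,0.03],"twist": 0}
    - {"fingers": 0.4,"linear": [0,0,0.026],"twist": 0}
    - {"fingers": 0.4,"linear": [0,0,0.012],"twist": 0}

```text
clock: 17.45
eef_pos: [558.5, 268.6, 49.7]
tool_rot: [3.139, 0.003, -0.122]
force: [-0.5, -0.1, -1.5]
width: 50.2
gripper_force: 62.6
```

Request:
drive_tool:
  motion:
    - {"fingers": 0.4,"linear": [0,0,0.003],"twist": 0}
    - {"fingers": 0.4,"linear": [0,0,0.001],"twist": 0}
    - {"fingers": 0.4,"linear": [0,0,0],"twist": 0}
    - {"fingers": 0.4,"linear": [0,0,0],"twist": 0}

```text
clock: 17.78
eef_pos: [561.5, 270.9, 50.1]
tool_rot: [-3.14, -0.003, -0.12]
force: [-1.0, 0.3, -0.1]
width: 50.0
gripper_force: 62.6
```

Request:
drive_tool:
  motion:
    - {"fingers": 0.4,"linear": [0,0,0.001],"twist": 0}
    - {"fingers": 0.4,"linear": [0,0,0],"twist": 0}

```text
clock: 17.95
eef_pos: [560.7, 271.1, 48.4]
tool_rot: [-3.14, -0.001, -0.12]
force: [0.3, -0.9, -0.7]
width: 50.1
gripper_force: 62.6
```

Request:
drive_tool:
  motion:
    - {"fingers": 0.4,"linear": [0,0,0.001],"twist": 0}
    - {"fingers": 0.4,"linear": [0,0,0.001],"twist": 0}
    - {"fingers": 0.4,"linear": [0,0,0],"twist": 0}

```text
clock: 18.2
eef_pos: [560.5, 271.0, 46.2]
tool_rot: [-3.141, -0.001, -0.12]
force: [-1.2, 0.0, 4.4]
width: 50.1
gripper_force: 63.3
```

Request:
drive_tool:
  motion:
    - {"fingers": 0.4,"linear": [0,0,0.001],"twist": 0}
    - {"fingers": 0.4,"linear": [0,0,0],"twist": 0}

```text
clock: 18.37
eef_pos: [560.5, 271.0, 46.1]
tool_rot: [-3.14, -0.0, -0.12]
force: [-2.7, -1.7, 11.6]
width: 49.9
gripper_force: 64.0
```

Request:
drive_tool:
  motion:
    - {"fingers": 0.65,"linear": [0,0,0],"twist": 0}
    - {"fingers": 0.8,"linear": [0,0,0],"twist": 0}
    - {"fingers": 0.8,"linear": [0,0,-0.005],"twist": 0}
    - {"fingers": 0.8,"linear": [0,0,-0.03],"twist": 0}
    - {"fingers": 0.8,"linear": [0,0,-0.035],"twist": 0}

```text
clock: 18.78
eef_pos: [558.2, 270.0, 112.9]
tool_rot: [3.138, 0.005, -0.12]
force: [0.3, -0.9, 0.7]
width: 68.0
gripper_force: 0.0
```

Request:
drive_tool:
  motion:
    - {"fingers": 1,"linear": [0,0,-0.035],"twist": 0}
    - {"fingers": 1,"linear": [0,0,-0.03],"twist": 0}
    - {"fingers": 1,"linear": [0,0,-0.01],"twist": 0}

```text
clock: 19.03
eef_pos: [562.7, 271.1, 194.3]
tool_rot: [-3.138, -0.007, -0.12]
force: [1.4, -0.9, 1.3]
width: 85.8
gripper_force: 0.0
```

```bash
python3 plan.py 441 -113 190 -0.12 13
```

```text
at [562.7 271.1 194.3] -0.12 t 19.03
[-0.006, 0.03, 0.0] -0.0
[-0.006, 0.03, 0.0] -0.0
[-0.006, 0.031, 0.0] -0.0
[-0.006, 0.03, 0.0] -0.0
[-0.006, 0.031, 0.0] -0.0
[-0.006, 0.03, 0.001] -0.0
[-0.006, 0.031, 0.0] -0.0
[-0.005, 0.03, 0.001] -0.0
[-0.006, 0.031, 0.0] -0.0
[-0.005, 0.03, 0.001] -0.0
[-0.006, 0.031, 0.0] -0.0
[-0.005, 0.03, 0.001] -0.0
[-0.006, 0.031, 0.0] -0.0
-> [ 440.7 -113.   190.3] -0.12
```

Request:
drive_tool:
  motion:
    - {"fingers": 1,"linear": [-0.006,0.03,0],"twist": 0}
    - {"fingers": 1,"linear": [-0.006,0.03,0],"twist": 0}
    - {"fingers": 1,"linear": [-0.006,0.031,0],"twist": 0}
    - {"fingers": 1,"linear": [-0.006,0.03,0],"twist": 0}
    - {"fingers": 1,"linear": [-0.006,0.031,0],"twist": 0}

```text
clock: 19.45
eef_pos: [511.2, 122.3, 189.0]
tool_rot: [3.141, 0.001, -0.12]
force: [0.7, -0.4, -0.9]
width: 85.6
gripper_force: 0.0
```

Request:
drive_tool:
  motion:
    - {"fingers": 1,"linear": [-0.006,0.03,0],"twist": 0}
    - {"fingers": 1,"linear": [-0.006,0.031,0],"twist": 0}
    - {"fingers": 1,"linear": [-0.005,0.03,0],"twist": 0}
    - {"fingers": 1,"linear": [-0.006,0.031,0],"twist": 0}
    - {"fingers": 1,"linear": [-0.005,0.03,0],"twist": 0}

```text
clock: 19.87
eef_pos: [465.0, -25.4, 189.1]
tool_rot: [3.141, 0.001, -0.12]
force: [0.5, -0.2, 1.4]
width: 85.3
gripper_force: 0.0
```

Request:
drive_tool:
  motion:
    - {"fingers": 1,"linear": [-0.006,0.031,0],"twist": 0}
    - {"fingers": 1,"linear": [-0.005,0.03,0],"twist": 0}
    - {"fingers": 1,"linear": [-0.006,0.031,0],"twist": 0}
    - {"fingers": 1,"linear": [0,0,0],"twist": 0}
    - {"fingers": 1,"linear": [0,0,0],"twist": 0}

```text
clock: 20.28
eef_pos: [437.4, -115.2, 189.3]
tool_rot: [3.141, 0.0, -0.125]
force: [0.3, 1.5, 0.1]
width: 85.1
gripper_force: 0.0
```

```bash
python3 plan.py 441 -113 56 -0.12 5;python3 - <<'E'
from cell import cams
from fit import *
d=cams.get_image('wrist'); q=proj(d,np.array([[441,-113,108.]]))[0]; print(q); cv2.imwrite('pics/w6.png',cv2.drawMarker(d['color'].copy(),tuple(int(v) for v in q),(255,0,255),0,10,1))
E
```

```text
at [ 437.4 -115.2  189.3] -0.125 t 20.28
[0.001, -0.001, 0.027] -0.001
[0.001, -0.0, 0.027] -0.001
[0.0, -0.001, 0.026] -0.001
[0.001, -0.0, 0.027] -0.001
[0.0, -0.001, 0.026] -0.001
-> [ 440.7 -112.6   56.3] -0.12
[253.39614028 200.90258128]
```

View pics/w6.png

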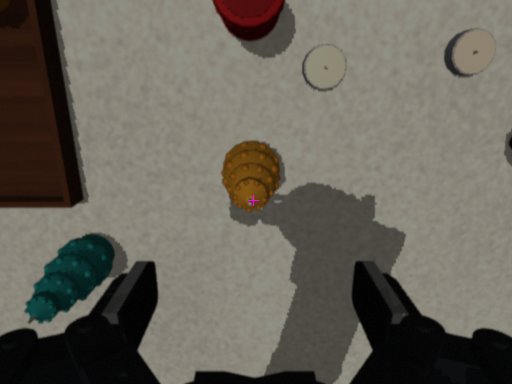

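Request:
drive_tool:
  motion:
    - {"fingers": 1,"linear": [0.002,-0.001,0.027],"twist": 0}
    - {"fingers": 1,"linear": [0,0,0.033],"twist": 0}
    - {"fingers": 1,"linear": [0,0,0.033],"twist": 0}
    - {"fingers": 1,"linear": [0,0,0.028],"twist": 0}
    - {"fingers": 1,"linear": [0,0,0.012],"twist": 0}

```text
clock: 20.75
eef_pos: [439.0, -110.2, 53.1]
tool_rot: [-3.14, 0.005, -0.117]
force: [1.4, -0.2, -0.3]
width: 85.4
gripper_force: 0.0
```

Request:
drive_tool:
  motion:
    - {"fingers": 0.25,"linear": [0,0,0.001],"twist": 0}
    - {"fingers": 0.25,"linear": [0,0,0],"twist": 0}
    - {"fingers": 0.25,"linear": [0,0,0],"twist": 0}
    - {"fingers": 0.25,"linear": [0,0,0],"twist": 0}
    - {"fingers": 0.25,"linear": [0,0,0],"twist": 0}

```text
clock: 21.17
eef_pos: [441.3, -112.4, 56.7]
tool_rot: [-3.141, -0.002, -0.119]
force: [-0.1, 0.1, 4.0]
width: 36.9
gripper_force: 51.9
```

Request:
drive_tool:
  motion:
    - {"fingers": 0.25,"linear": [0,0,0],"twist": 0}

```text
clock: 21.25
eef_pos: [441.3, -112.4, 56.6]
tool_rot: [-3.141, -0.003, -0.119]
force: [-0.7, 1.3, 7.0]
width: 37.3
gripper_force: 53.4
```

```bash
python3 -c "
from cell import cams; import cv2
i=cams.get_image('side')['color'][90:290,80:380]; cv2.imwrite('pics/s7.png',cv2.resize(i,(750,500),interpolation=2))"
```

```text
(no output)
```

View pics/s7.png

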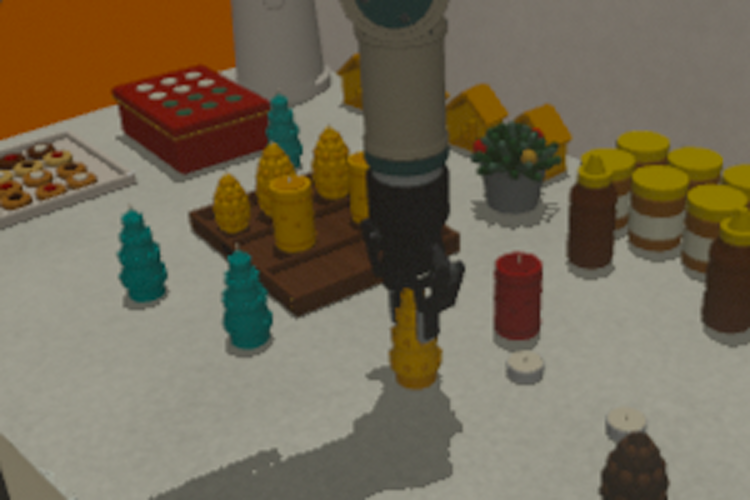

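The large cone stands at (277,180). The fir is upright and gripped at (415,340). Next I lift it and carry it to (514,102).

Request:
drive_tool:
  motion:
    - {"fingers": 0.25,"linear": [0,0,-0.01],"twist": 0}
    - {"fingers": 0.25,"linear": [0,0,-0.02],"twist": 0}
    - {"fingers": 0.25,"linear": [0,0,-0.025],"twist": 0}
    - {"fingers": 0.25,"linear": [0,0,-0.025],"twist": 0}
    - {"fingers": 0.25,"linear": [0,0,-0.01],"twist": 0}

```text
clock: 21.72
eef_pos: [441.6, -113.1, 148.3]
tool_rot: [3.141, -0.005, -0.12]
force: [-0.4, -0.3, -1.3]
width: 37.4
gripper_force: 51.4
```

```bash
python3 plan.py 514 102 145 -0.12 10
```

```text
at [ 441.6 -113.1  148.3] -0.12 t 21.72
[0.005, -0.022, 0.0] -0.0
[0.005, -0.022, 0.0] -0.0
[0.005, -0.022, 0.0] -0.0
[0.004, -0.022, 0.0] -0.0
[0.005, -0.022, 0.001] -0.0
[0.004, -0.022, 0.0] -0.0
[0.005, -0.023, 0.001] -0.0
[0.004, -0.022, 0.0] -0.0
[0.005, -0.023, 0.001] -0.0
[0.004, -0.022, 0.0] -0.0
-> [513.9 101.8 145.3] -0.12
```

Request:
drive_tool:
  motion:
    - {"fingers": 0.25,"linear": [0.005,-0.022,0],"twist": 0}
    - {"fingers": 0.25,"linear": [0.005,-0.022,0],"twist": 0}
    - {"fingers": 0.25,"linear": [0.005,-0.022,0],"twist": 0}
    - {"fingers": 0.25,"linear": [0.004,-0.022,0],"twist": 0}
    - {"fingers": 0.25,"linear": [0.005,-0.022,0],"twist": 0}

```text
clock: 22.13
eef_pos: [477.5, -5.0, 146.0]
tool_rot: [-3.141, -0.001, -0.12]
force: [0.7, -0.3, -0.9]
width: 37.2
gripper_force: 51.4
```

Request:
drive_tool:
  motion:
    - {"fingers": 0.25,"linear": [0.004,-0.022,0],"twist": 0}
    - {"fingers": 0.25,"linear": [0.005,-0.023,0],"twist": 0}
    - {"fingers": 0.25,"linear": [0.004,-0.022,0],"twist": 0}
    - {"fingers": 0.25,"linear": [0.005,-0.023,0],"twist": 0}
    - {"fingers": 0.25,"linear": [0.004,-0.022,0],"twist": 0}

```text
clock: 22.55
eef_pos: [512.9, 103.9, 145.9]
tool_rot: [-3.141, -0.001, -0.12]
force: [0.5, -0.7, -1.2]
width: 36.7
gripper_force: 51.4
```

Request:
drive_tool:
  motion:
    - {"fingers": 0.25,"linear": [0,0,0],"twist": 0}
    - {"fingers": 0.25,"linear": [0,0,0.02],"twist": 0}
    - {"fingers": 0.25,"linear": [0,0,0.025],"twist": 0}
    - {"fingers": 0.25,"linear": [0,0,0.02],"twist": 0}
    - {"fingers": 0.25,"linear": [0,0,0.01],"twist": 0}

```text
clock: 22.97
eef_pos: [511.2, 102.3, 68.9]
tool_rot: [3.141, 0.002, -0.12]
force: [-0.2, 0.1, -1.3]
width: 36.9
gripper_force: 51.5
```

Request:
drive_tool:
  motion:
    - {"fingers": 0.25,"linear": [0,0,0],"twist": 0}
    - {"fingers": 0.25,"linear": [0,0,0],"twist": 0}

```text
clock: 23.13
eef_pos: [512.7, 101.9, 70.7]
tool_rot: [3.141, -0.0, -0.121]
force: [-0.1, -0.7, -1.5]
width: 36.6
gripper_force: 51.5
```

Request:
drive_tool:
  motion:
    - {"fingers": 0.25,"linear": [0,0,0.002],"twist": 0}
    - {"fingers": 0.25,"linear": [0,0,0.002],"twist": 0}
    - {"fingers": 0.25,"linear": [0,0,0.001],"twist": 0}
    - {"fingers": 0.25,"linear": [0,0,0],"twist": 0}

```text
clock: 23.47
eef_pos: [512.8, 102.4, 65.7]
tool_rot: [-3.141, -0.001, -0.12]
force: [0.1, -0.1, -1.5]
width: 36.9
gripper_force: 51.5
```

Request:
drive_tool:
  motion:
    - {"fingers": 0.25,"linear": [0,0,0.001],"twist": 0}
    - {"fingers": 0.25,"linear": [0,0,0],"twist": 0}

```text
clock: 23.63
eef_pos: [512.8, 102.3, 64.7]
tool_rot: [-3.141, -0.001, -0.12]
force: [-1.5, 0.0, 3.0]
width: 36.8
gripper_force: 52.7
```

Contact. I'll release the fir and rise.

Request:
drive_tool:
  motion:
    - {"fingers": 0.5,"linear": [0,0,0.001],"twist": 0}
    - {"fingers": 0.7,"linear": [0,0,0],"twist": 0}
    - {"fingers": 0.8,"linear": [0,0,-0.002],"twist": 0}
    - {"fingers": 0.8,"linear": [0,0,-0.025],"twist": 0}
    - {"fingers": 0.8,"linear": [0,0,-0.035],"twist": 0}

```text
clock: 24.05
eef_pos: [510.4, 101.8, 123.9]
tool_rot: [3.139, 0.006, -0.121]
force: [0.2, 0.2, 0.1]
width: 68.3
gripper_force: 0.0
```

Request:
drive_tool:
  motion:
    - {"fingers": 1,"linear": [0,0,-0.035],"twist": 0}
    - {"fingers": 1,"linear": [0,0,-0.03],"twist": 0}
    - {"fingers": 1,"linear": [-0.03,0.02,0],"twist": 0}
    - {"fingers": 1,"linear": [-0.03,0.03,0],"twist": 0}
    - {"fingers": 1,"linear": [0,0.03,0],"twist": 0}

```text
clock: 24.47
eef_pos: [437.2, 31.5, 190.1]
tool_rot: [-3.14, 0.008, -0.117]
force: [-0.6, -1.2, -0.5]
width: 85.5
gripper_force: 0.0
```

Request:
drive_tool:
  motion:
    - {"fingers": 1,"linear": [0,0.035,0],"twist": 0}
    - {"fingers": 1,"linear": [0,0.035,0],"twist": 0}
    - {"fingers": 1,"linear": [0,0.03,0],"twist": 0}
    - {"fingers": 1,"linear": [0,0,0],"twist": 0}
    - {"fingers": 1,"linear": [0,0,0],"twist": 0}

```text
clock: 24.88
eef_pos: [431.7, -70.6, 190.7]
tool_rot: [3.142, -0.001, -0.125]
force: [0.6, 0.7, -0.1]
width: 85.3
gripper_force: 0.0
```

```bash
python3 - <<'E'
from cell import cams
from fit import *
a=[]
for n in('side','scene'):
    d=cams.get_image(n); i=d['color'].copy(); C=np.array([559.3,184.3])
    for x,y,h in((-76,87,74),(-10,87,94),(-35,0,82),(-35,-87,108),(75,87,94),(75,0,82),(75,-87,108)):
        p=C+x*np.array([.993,-.12])+y*np.array([.12,.993])
        for z in(8,8+h): 
            u=proj(d,np.array([[*p,z]],float))[0]; cv2.circle(i,tuple(int(round(v)) for v in u),1,(255,0,255),-1)
    o=(110,60) if n=='side' else (180,100)
    a.append(cv2.resize(i[o[1]:o[1]+180,o[0]:o[0]+200],(400,360),interpolation=2))
cv2.imwrite('pics/end.png',np.hstack(a))
E
```

```text
(no output)
```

View pics/end.png

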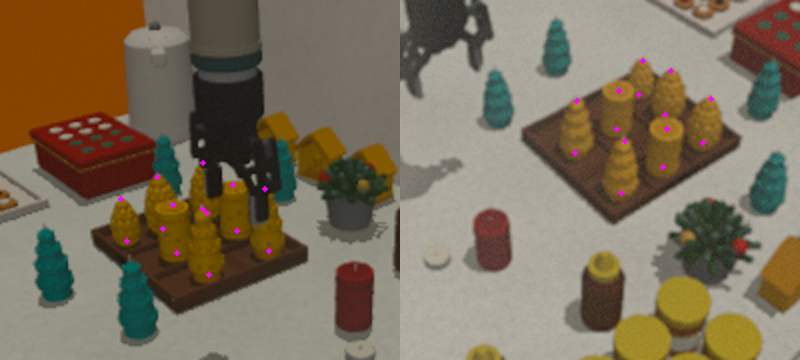

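The scene half shows all seven candles upright on their expected markers, with the fir at (575,130), the pillar at (618,110), the cones at (642,75) and (670,90), and the red pillar unmoved. I'm handing the job in.

```bash
python3 -c "
from cell import ctrl; print(ctrl.finish_job())"
```

```text
the job is handed in; nothing more can be done
None
```

All four stray candles are standing upright in their matching tray lanes, with the ready candles and look-alikes left in place; I handed the job in at about 25 s, and no verdict was returned.

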